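Set an easel's prop leg to its length mark and lock it

TASK

Push the easel's spring-loaded leg in along its rod until the front edge of the black push bar stands on the red band, and hold it there a moment with the yellow cam lever still open. Then, without letting the leg creep off the band, pinch the lever shut flat against the black clamp, and finish while still holding clamp and closed lever pinched between the fingers. Do not shut the lever anywhere else on the rod or run well past the band, and leave the tins and the bottle alone.

Things in the scene. Friction and masses are not known exactly. Their poses are not given: they have to be found in the camera images.
- base: fixed wooden easel board on the table, 150 (x) by 440 (y) by 18 mm; origin at the centre of its underside. A 12 mm aluminium rod runs along its y at x = 0, 52 mm above the table, out of a steel block (40 mm wide, y = -205 to -175 mm, top 73 mm above the table). A low black saddle under the leg (24 mm wide, y = 92 to 108 mm) tops out at 42 mm.
- leg: sliding leg on the rod: moves only along the board's y, axes parallel to the board's. Origin on the rod axis at the front (-y) edge of the black push bar (96 mm long in x, y = 0 to 6, z = -18 to 18 mm). A spring holds it out at board y = +30 mm and pushes it back there if let go, lever shut or not; pushing it in (-y) takes 5 to 9 N, up to 160 mm, with no stop at the band.
- clamp: the black clamp, fixed to the leg; origin at its centre, 33 mm to +y of the leg's origin: 20 mm wide in x, y = 6 to 60 mm of the leg, 34 mm tall. Behind it come an 18 mm dark tube to y = 210 mm and a rubber foot to y = 227 mm. Fingers straddling the clamp from above, just behind the push bar (on its +y side), can push the bar in and pinch clamp and lever together.
- lever_arm: yellow cam lever arm on the clamp's +x side, 28 mm tall, centred at rod height, 7 mm thick, 9 mm round tip; origin in mid tip. The upright hinge is at x = 13.5, y = 52 mm of the leg; the tip is 40 mm from it, towards the push bar. Shut: tip at x = 13.5, y = 12 mm, outer face at x = 18 mm, so clamp and lever are 28 mm wide, centred at x = 4 mm. Open: tip up to 22.6 mm farther to +x.
- lever (a joint): angle of the cam lever about its hinge, rad: 0 shut flat against the clamp, up to 0.6 open; starts at 0.42 to 0.6. It stays where it is left; moving it takes about 7 N at the tip.
- mark: red band round the rod, 8 mm wide along the rod, 13.6 mm in diameter; origin at its centre on the rod axis, at board y = -100 to -40 mm; axes parallel to the board's. It vanishes inside the leg if the leg is pushed past it.
- tin_a: open steel paint tin, 74 mm across, 110 mm tall, standing; origin at the centre of its underside; not to be moved
- tin_b: open dark steel paint tin, 74 mm across, 100 mm tall, standing; origin at the centre of its underside; not to be moved
- bottle: closed white plastic bottle, 60 mm across, 170 mm tall, standing; origin at the centre of its underside; not to be moved

How it is judged (in metres and radians):
On the way, in this order (a step that is already met when the one before it is completed fails the run):
1. the leg is held with the push bar's front edge on the red band (within 5 mm of its middle) while the lever is still open (y of leg in the frame of mark between -0.005 and 0.005 m and value of joint lever above 0.25 rad and contact force between the fingers and leg above 1 N), for 0.3 s.
2. the lever is shut, clamp and lever pinched in the fingers, with the leg still on the band (y of leg in the frame of mark between -0.005 and 0.005 m and value of joint lever below 0.08 rad and contact force between the fingers and lever_arm above 2 N and contact force between the fingers and clamp above 2 N), for 0.2 s.
At the end, for the whole second after the job is handed in: The push bar's front edge is within 5 mm of the middle of the red band and still, the lever is shut (under 0.08 rad), and the fingers are still pinching the lever and the clamp (over 2 N on each) (all of step 2 and linear speed of leg below 0.01 m/s); the arm keeps its last pose, push and grip.
It fails at once if the lever is shut (under 0.15 rad) while the push bar's front edge is more than 10 mm from the middle of the band (value of joint lever below 0.15 rad and (y of leg in the frame of mark above 0.01 m or y of leg in the frame of mark below -0.01 m)).
It fails at once if the leg is pushed more than 15 mm past the middle of the band (y of leg in the frame of mark below -0.015 m).
It fails at once if a tin or the bottle is moved by more than 25 mm (distance of any of tin_a, tin_b, bottle from where it was at the start of the episode above 0.025 m).
It also fails if it takes over 35 s, if anything falls off the work surface, if the arm or the gripper's body presses on something with over 40 N, if the wrist force passes 120 N, or if a joint passes its speed limit or range.

ROBOT

A 6-joint arm with a two-finger parallel gripper is mounted at the origin on the work surface. World frame = base frame: x ahead of the robot, y to its left, z up, the work surface at z = 0. Lengths are in m, angles in degrees, forces in N, time in s.
With the tool pointing down it reaches from about 0.25 to 0.725 m from the base axis. Payload 9.7 kg.
Tool frame: the origin (TCP) lies midway between the tips of the shut fingers; the grasp point (between the pads) lies 19 mm behind it; z points along the fingers, y is the line along which they close (so a half turn about z gives the same grasp; the last joint's range is limited). The gripper opens to 85 mm and grips with 20 to 120 N. Pads are 22 mm wide; open, the fingers measure 114 mm over their backs; the gripper's body (76 mm by 85 mm) begins 54 mm behind the grasp point. The pads swing forward as they close: fully open they stand 13 mm farther back than shut.
Start: joints at [-74.485, 4.979, 10.078, 95.1, 0, 90], TCP at [0.147, -0.53, 0.231] pointing down, gripper open.
Joint ranges: [-179.16, 179.16], [-48.56, 103.87], [-65.8, 70.77], [-126.05, 130.52], [-82.76, 87.17], [-180, 180]. Speed limits (degrees/s): [127.2, 127.2, 147.25, 180, 180, 180].

INTERFACE

Orientations are given as [roll, pitch, yaw] about the fixed x, y, z axes, in that order (R = Rz(yaw) Ry(pitch) Rx(roll)).
In Python, from workcell import * gives the robot as it stands.
- The arm moves only by the tool servo_tool, never from a script. Its argument "moves" is a list of rows, each a list of 4 numbers: the shift along the world's x, y, z in fractions of the full range, 1 being 80 cm, then the turn about the world's z in a scale on which 1.0 is pi/2 rad. A call has 1 to 20 rows; each row is the pose to reach, as a shift and turn from the pose commanded when the call began; what a row does not reach only later rows make up. A row lasts 1/12 s, in which the tool goes at most 41.7 mm and 7.16 degrees, less where a joint would pass 70% of its speed; a pose out of reach is approached as far as the arm can. A call with a gripper value outside its range is refused whole. "claw" is the closure, from 0 (fully open) to 1 (shut), set as the call begins (left out, the last holds). The fingers move at their own pace and stop on an object; "force" is the grip in N (left out, the last holds). Time passes only in rows, so rows that repeat a pose let the fingers close. It gives the time, the measured TCP pose, the force, the opening and the grip force at its end, in the units of the state.
- get_obs(): the state, without advancing time (a new reading comes with each control period).
- camera(name): name is "scene" or "top" or "wrist"; returns the picture (400x640x3 uint8, red, green, blue); there is no depth.
- get_calibration(name): a dict with "fx", "fy", "cx", "cy" (pixels), "k1" (the pictures are not rectified: a ray, as slopes to the right and down, at radius r is drawn at 1 + k1 r^2 times it, then the intrinsics apply), "rvec" (rotation vector, rad) and "tvec" (3), from world to camera coordinates, as OpenCV has them; the wrist camera has in their place "tool_from_camera" (4x4, takes a point from camera to tool coordinates, whose origin is the TCP and whose axes are the flange's). Camera axes: x right, y down, z forward; pixel columns grow to the right and rows downward; lengths in m; the calibration is good to about 2 mm. A picture is of the moment at which its call begins: read the wrist's pose just before it. get_calibration takes no time and is no camera call.
- job_done(): hands the job in; it is judged then, once.
The state is a dict: "time": time; "q": joint angles; "qd": joint speeds; "joint_efforts": joint torques, N m; "ee_pos": TCP position; "tcp_rot": TCP orientation; "wrist_force": force on the tool from outside, world axes, zero at the start; "torque": the same for the moment, N m; "opening": finger opening in m; "grasp_force": force on a finger pad.
Only numpy, scipy, OpenCV 4.12 (cv2) and the standard library are available. Lean on these libraries where they do the work, as an engineer would, in place of code of your own. Each camera call takes 0.05 s, during which the arm holds its last target. There are 200 camera calls.

## Working session

There is one attempt and no reset: what is moved stays moved. The work goes in short steps, Python scripts to look and compute and a tool call to move; the robot and the scene stay as the last step left them, time stands still between calls to the robot, and variables do not carry over. Pictures are saved under pics/ and viewed, at most 10 in all, crops included, and the job is handed in when it is done.

Besides the shell and the picture viewer there is one more tool, called as name(argument=value, ...) on one line, values as JSON. servo_tool: Moves the arm, as the interface text tells. Its arguments: {"type":"object","properties":{"moves":{"type":"array","items":{"type":"array","items":{"type":"number"}}},"claw":{"type":"number"},"force":{"type":"number"}},"required":["moves"]}

```bash
mkdir -p pics; cat > h.py <<'E'
from workcell import *
import numpy as np, cv2
from scipy.spatial.transform import Rotation as Ro
def calib(name,obs=None):
    c=get_calibration(name)
    if name=='wrist':
        T=np.array(c['tool_from_camera']); o=obs
        R=Ro.from_euler('xyz',o['tcp_rot'],degrees=True).as_matrix()
        Rc=R@T[:3,:3]; p=R@T[:3,3]+np.array(o['ee_pos'])
    else:
        Rw=cv2.Rodrigues(np.array(c['rvec'],float))[0]; Rc=Rw.T; p=-Rw.T@np.array(c['tvec'],float).ravel()
    return c,Rc,p
def rays(uv,cal):
    c,Rc,p=cal
    d=(np.atleast_2d(uv).astype(float)-[c['cx'],c['cy']])/[c['fx'],c['fy']]
    s=d.copy()
    for _ in range(20): s=d/(1+c['k1']*(s**2).sum(1,keepdims=True))
    v=np.c_[s,np.ones(len(s))]@Rc.T
    return p,v
def onz(uv,z,cal):
    p,v=rays(uv,cal); return p+v*((z-p[2])/v[:,2])[:,None]
def two(uv1,c1,uv2,c2):
    p,a=rays(uv1,c1); q,b=rays(uv2,c2); a=a[0];b=b[0]
    t=np.linalg.lstsq(np.c_[a,-b],q-p,rcond=None)[0]
    A=p+a*t[0];B=q+b*t[1]; return (A+B)/2,np.linalg.norm(A-B)
E
python3 - <<'E'
from h import *
o=get_obs();print(o)
for n in ('top','scene','wrist'):
    im=camera(n); cv2.imwrite(f'pics/{n}0.png',im[:,:,::-1]); print(n,get_calibration(n)['fx'],calib(n,o)[2])
E
```

```text
{'time': 0.0, 'q': array([-7.44859322e+01,  5.01441227e+00,  1.00341210e+01,  9.51017117e+01,
        6.51026672e-04,  9.00003424e+01]), 'qd': array([ 0.13481931,  0.04803064,  0.11893069, -0.05705673,  0.07563379,
        0.13560334]), 'joint_efforts': array([ 2.08391793e-03, -5.20384562e+01,  4.64805973e+01,  1.62514084e-02,
        1.65219549e-04,  7.69250477e-06]), 'ee_pos': array([ 0.14704922, -0.52972516,  0.23054833]), 'tcp_rot': array([-1.79917997e+02, -6.50536007e-04,  1.55137245e+01]), 'wrist_force': array([-0.29430071,  0.32725289, -0.08684859]), 'torque': array([ 0.03120321,  0.01595543, -0.04586435]), 'grasp_force': 0.0, 'opening': 0.08549520251417361}
top 422.4060613510984 [0.30895139 0.01383144 1.31071927]
scene 366.5849622342003 [1.26963197 0.21665843 0.65442115]
wrist 346.0612115590797 [ 0.21228452 -0.51250337  0.37254573]
```

View pics/top0.png

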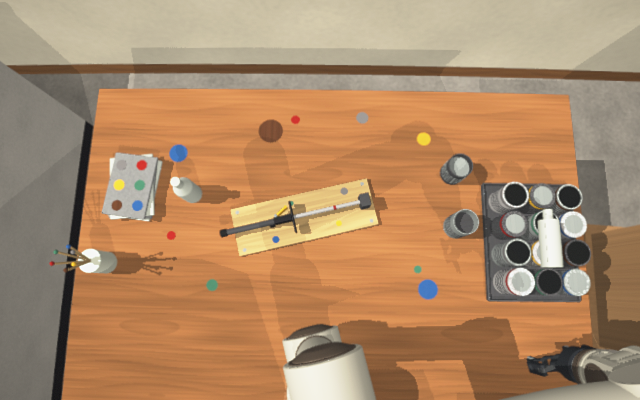

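View pics/scene0.png

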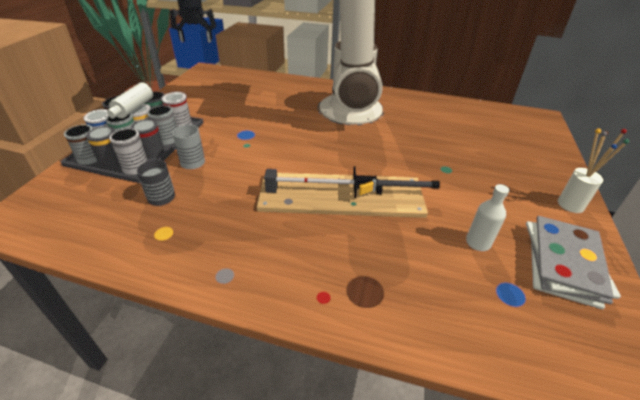

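The top view shows the board around (307,217). Its +y points left and slightly down, towards the foot at (224,233). The push bar is near (293,217), the red band near (334,207), the yellow lever near (284,210) and the steel block near (365,200). The tins and bottle are well clear. Next I'll zoom in on both views for exact pixels.

```bash
python3 - <<'E'
from h import *
a=cv2.imread('pics/top0.png');b=cv2.imread('pics/scene0.png')
A=cv2.resize(a[175:260,210:390],None,fx=4.4,fy=4.4,interpolation=3);B=cv2.resize(b[160:220,250:450],None,fx=3.96,fy=3.96,interpolation=3)
cv2.imwrite('pics/crop.png',np.vstack([A,B[:, :A.shape[1]]])[:600])
P={}
for n,im,(x0,y0,x1,y1) in(('top',a,(210,175,390,260)),('scene',b,(250,160,450,220))):
    h=cv2.cvtColor(im,cv2.COLOR_BGR2HSV).astype(int);H,S,V=h[...,0],h[...,1],h[...,2]
    box=np.zeros(H.shape,bool);box[y0:y1,x0:x1]=1
    for k,m in(('red',((H<6)|(H>172))&(S>130)&(V>70)),('yel',(H>18)&(H<32)&(S>190))):
        nn,l,s,c=cv2.connectedComponentsWithStats((m&box).astype(np.uint8))
        print(n,k,[(s[i,4],c[i].round(1)) for i in range(1,nn) if s[i,4]>3])
E
```

```text
top red [(np.int32(7), array([334.4, 207.3]))]
top yel [(np.int32(17), array([282.2, 210.4]))]
scene red [(np.int32(5), array([305.6, 179.8]))]
scene yel [(np.int32(105), array([365.3, 187.3]))]
```

View pics/crop.png

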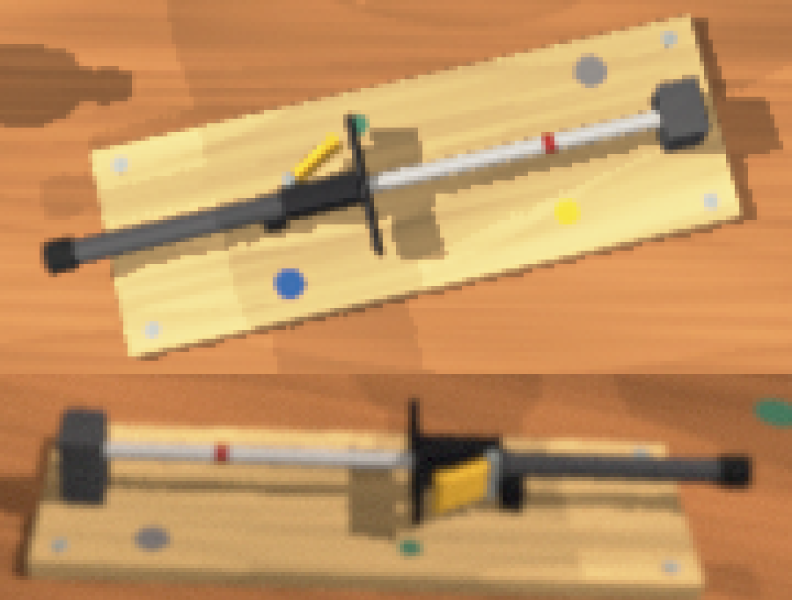

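The crop shows the board corners at crop pixels (92,150), (690,15), (742,215) and (128,355). The bar's front edge meets the rod at (372,183) and the band is at (550,143). The scene crop shows the same layout, with the band at (222,453).

```bash
python3 - <<'E'
from h import *
t=calib('top');s=calib('scene')
f=lambda p:np.array(p)/4.4+[210,175]
C=onz([f(p) for p in((92,150),(690,15),(742,215),(128,355))],0.018,t);print(C.round(4),np.linalg.norm(np.diff(C,axis=0),axis=1))
print('mid',C.mean(0))
for a,b in((0,1),(3,2)): d=C[a]-C[b];print(np.degrees(np.arctan2(-d[0],d[1])))
print('band',two([334.6,207.5],t,[305.8,180],s), onz([334.6,207.5],.0588,t))
R=onz([f(p) for p in((372,183),(550,143),(652,120),(45,257),(78,250))],.055,t);print(R.round(4))
d=R[3]-R[2];print(np.degrees(np.arctan2(-d[0],d[1])))
print('tip top',onz([f((338,138))],.066,t), 'wrist pos')
E
```

```text
[[ 0.5325  0.3115  0.018 ]
 [ 0.6385 -0.1122  0.018 ]
 [ 0.4947 -0.1485  0.018 ]
 [ 0.3884  0.2777  0.018 ]] [0.43680878 0.14826025 0.43931024]
mid [0.51349444 0.0821045  0.018     ]
14.041527185489118
14.009586894255916
band (array([ 0.5377733 , -0.01122642,  0.04925439]), np.float64(0.0004603234048474241)) [[ 0.536101   -0.01125793  0.0588    ]]
[[ 0.5068  0.1088  0.055 ]
 [ 0.5368 -0.0125  0.055 ]
 [ 0.5542 -0.0824  0.055 ]
 [ 0.4513  0.3309  0.055 ]
 [ 0.4566  0.3085  0.055 ]]
13.971508020465665
tip top [[0.53562372 0.13220381 0.066     ]] wrist pos
```

Two views agree:

| Quantity | Value |
|---|---|
| Board yaw | 14° |
| Board centre | (0.5135, 0.0821) |
| Band | board y ≈ -96 mm, x = 0 |
| Bar front edge | board y ≈ +28 mm |
| Lever | open, about 0.5 rad |

I'll move above the approach pose and take a closer look.

The manual's scale: shifts go in shares of 80 cm and turns go in shares of pi/2 rad. Converting my numbers, 67 cm / 80 = 0.8375, 35.7 cm / 80 = 0.4463, 1.545 rad / 1.5708 = 0.9836.

servo_tool(moves=[[0.025, 0.0438, 0, 0.0509], [0.05, 0.0938, 0, 0.1082], [0.075, 0.1375, 0, 0.1655], [0.1, 0.1875, 0, 0.2228], [0.125, 0.2313, 0, 0.2801], [0.15, 0.2813, 0, 0.3374], [0.175, 0.325, 0, 0.3947], [0.2, 0.375, 0, 0.4456], [0.225, 0.4188, 0, 0.4966], [0.25, 0.4688, 0, 0.5539], [0.275, 0.5125, 0, 0.6112], [0.3, 0.5625, 0, 0.6685], [0.325, 0.6063, 0, 0.7257], [0.35, 0.6563, 0, 0.7767], [0.375, 0.7, 0, 0.8276], [0.4, 0.75, 0, 0.8913], [0.425, 0.7938, 0, 0.9422], [0.4463, 0.8375, 0, 0.9836], [0.4463, 0.8375, 0, 0.9836], [0.4463, 0.8375, 0, 0.9836]], claw=0)

```text
time: 1.82
ee_pos: [0.5046, 0.1425, 0.2299]
tcp_rot: [-179.9, -0.0, 104.2]
wrist_force: [0.3, -0.1, 0.3]
opening: 0.0852
grasp_force: 0.0
```

```bash
python3 - <<'E'
from h import *
o=get_obs();w=calib('wrist',o);im=camera('wrist');cv2.imwrite('pics/w1.png',im[:,:,::-1])
print(o['ee_pos'],o['tcp_rot'],w[2])
np.save('w1.npy',np.r_[o['ee_pos'],o['tcp_rot']])
E
```

```text
[0.50464418 0.14249114 0.22992558] [-1.79883883e+02 -1.13141749e-02  1.04219242e+02] [0.48840789 0.20738047 0.37193568]
```

View pics/w1.png

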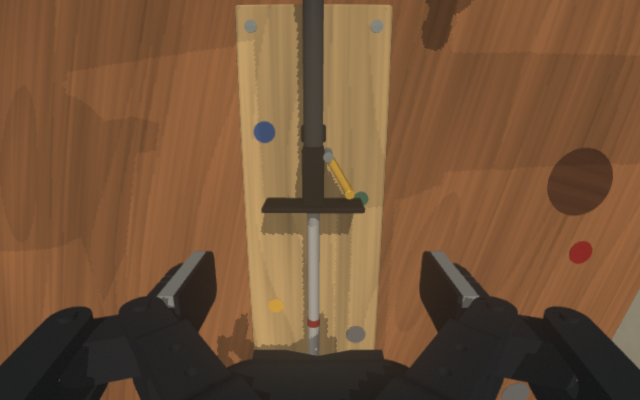

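The wrist view shows the bar at rows 198-213 across columns 262-365, the band at (314,324), and the lever tip at about (351,195). I'll triangulate the band and bar against the top view.

```bash
python3 - <<'E'
from h import *
a=np.load('w1.npy');w=calib('wrist',dict(ee_pos=a[:3],tcp_rot=a[3:]));t=calib('top')
im=cv2.imread('pics/w1.png');h=cv2.cvtColor(im,cv2.COLOR_BGR2HSV).astype(int)
m=((h[...,0]<7)|(h[...,0]>172))&(h[...,1]>130);m[:300]=0;m[:,:290]=0;m[:,335:]=0
ys,xs=np.nonzero(m);print('band px',xs.mean(),ys.mean(),ys.min(),ys.max(),xs.min(),xs.max())
print(im[190:232,285].max(1), im[312:336,314].tolist()[::1])
mid=np.array([.5135,.0821]);th=np.radians(14);X=np.array([np.cos(th),np.sin(th)]);Y=np.array([-X[1],X[0]])
def bd(P): P=np.atleast_2d(P);return np.c_[(P[:,:2]-mid)@X,(P[:,:2]-mid)@Y,P[:,2]].round(4)
print('band two',bd(two([xs.mean(),ys.mean()],w,[334.6,207.5],t)[0]))
print('band',bd(onz([[xs.mean(),ys.mean()]],.0588,w)))
for z in(.034,.07): print('bar rows 198,213',z,bd(onz([[314,198],[314,213],[262,198],[365,198],[262,213],[365,213]],z,w)))
print('tip',bd(onz([351,194],.066,w)),'rod',bd(onz([[314,230],[314,340]],.058,w)),'tcp',bd(a[:3]))
print('corners',bd(onz([[236,5],[391,5]],.018,w)))
E
```

```text
band px 313.04918032786884 323.44262295081967 320 326 308 318
[149 149 149 148 149 149 145 109  70  57  57  58  57  57  58  58  57  59
  60  61  60  59  67 109 118 119 118 118 119 120 120 119 120 120 120 120
 121 120 121 121 122 121] [[140, 153, 160], [141, 153, 160], [140, 153, 161], [141, 153, 161], [141, 153, 160], [140, 152, 160], [141, 153, 161], [140, 152, 160], [134, 145, 156], [75, 86, 131], [47, 59, 133], [44, 56, 134], [45, 58, 135], [45, 57, 135], [46, 59, 135], [72, 83, 139], [134, 146, 157], [140, 151, 159], [141, 152, 160], [140, 151, 159], [140, 152, 159], [140, 151, 159], [139, 151, 158], [131, 141, 149]]
band two [[ 0.0006 -0.0964  0.0592]]
band [[ 0.0019 -0.0972  0.0588]]
bar rows 198,213 0.034 [[ 0.0022  0.0333  0.034 ]
 [ 0.0023  0.0173  0.034 ]
 [-0.0506  0.0329  0.034 ]
 [ 0.054   0.0336  0.034 ]
 [-0.0512  0.0169  0.034 ]
 [ 0.0547  0.0176  0.034 ]]
bar rows 198,213 0.07 [[ 0.0026  0.0433  0.07  ]
 [ 0.0027  0.029   0.07  ]
 [-0.0446  0.043   0.07  ]
 [ 0.0489  0.0436  0.07  ]
 [-0.0451  0.0287  0.07  ]
 [ 0.0495  0.0293  0.07  ]]
tip [[0.0364 0.0462 0.066 ]] rod [[ 0.0026  0.0078  0.058 ]
 [ 0.003  -0.1188  0.058 ]] tcp [[0.006  0.0607 0.2299]]
corners [[-0.072   0.2166  0.018 ]
 [ 0.0736  0.2173  0.018 ]]
```

The numbers agree: bar front at +29, band at -97 and rod x ≈ +1 to 2 mm. I'll descend straddling the clamp behind the bar.

In the tool's units: -19.8 cm / 80 = -0.2475, -19 cm / 80 = -0.2375.

servo_tool(moves=[[0, 0, -0.0375, 0], [0, 0, -0.075, 0], [0, 0, -0.1125, 0], [0, 0, -0.15, 0], [0, 0, -0.175, 0], [0, 0, -0.2, 0], [0, 0, -0.2188, 0], [0, 0, -0.2375, 0], [0, 0, -0.2475, 0], [0, 0, -0.2475, 0], [0, 0, -0.2475, 0]], claw=0, force=60)

```text
time: 2.78
ee_pos: [0.504, 0.1392, 0.0338]
tcp_rot: [180.0, 0.0, 104.0]
wrist_force: [1.0, -0.4, 0.4]
opening: 0.0854
grasp_force: 0.0
```

In the tool's units: -10.67 cm / 80 = -0.1334, -9.7 cm / 80 = -0.1213.

servo_tool(moves=[[0.003, -0.0121, -0.0013, 0], [0.006, -0.0243, -0.0025, 0], [0.0091, -0.0364, -0.0038, 0], [0.0121, -0.0485, -0.0038, 0], [0.0151, -0.0606, -0.0038, 0], [0.0181, -0.0728, -0.0038, 0], [0.0211, -0.0849, -0.0038, 0], [0.0243, -0.097, -0.0038, 0], [0.0273, -0.1091, -0.0038, 0], [0.0303, -0.1213, -0.0038, 0], [0.0333, -0.1334, -0.0038, 0], [0.0333, -0.1334, -0.0038, 0], [0.0333, -0.1334, -0.0038, 0], [0.0333, -0.1334, -0.0038, 0]])

```text
time: 3.95
ee_pos: [0.5316, 0.0334, 0.0314]
tcp_rot: [179.9, -0.0, 104.0]
wrist_force: [1.7, 6.3, 3.4]
opening: 0.0856
grasp_force: 2.6
```

```bash
python3 - <<'E'
from h import *
o=get_obs();w=camera('wrist');s=camera('scene');t=camera('top');np.save('w2.npy',np.r_[o['ee_pos'],o['tcp_rot']])
for n,i in(('w2',w),('s2',s),('t2',t)):cv2.imwrite(f'pics/{n}.png',i[:,:,::-1])
S=cv2.resize(s[160:225,255:415],(800,325),interpolation=3);W=cv2.resize(w,(440,275))
V=np.zeros((600,800,3),np.uint8);V[:325]=S;V[325:,:440]=W;V[325:,440:]=cv2.resize(t[170:245,280:378],(360,275),interpolation=3)
cv2.imwrite('pics/v2.png',V[:,:,::-1])
E
```

```text
(no output)
```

View pics/v2.png

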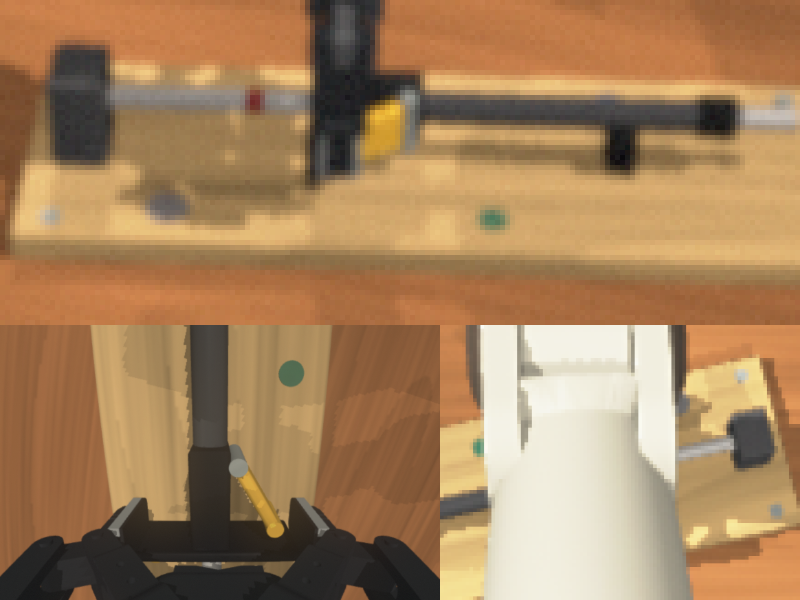

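The leg is being pushed at about 6 N with the lever still open. In the scene view the band is visible at about (306,180) and the bar edge is at about (317,180). I'll measure the bar's front edge by wrist and scene.

```bash
python3 - <<'E'
from h import *
a=np.load('w2.npy');w=calib('wrist',dict(ee_pos=a[:3],tcp_rot=a[3:]));s=calib('scene')
mid=np.array([.5135,.0821]);th=np.radians(14);X=np.array([np.cos(th),np.sin(th)]);Y=np.array([-X[1],X[0]])
def bd(P): P=np.atleast_2d(P);return np.c_[(P[:,:2]-mid)@X,(P[:,:2]-mid)@Y,P[:,2]].round(4)
print('tcp',bd(a[:3]))
im=cv2.imread('pics/w2.png')
for c in(255,262,355,365):print(c,list(zip(range(276,356,2),im[276:356:2,c].max(1))))
sc=cv2.imread('pics/s2.png')
for r in(178,179,180,181):print(r,[(c,*map(int,sc[r,c])) for c in range(301,321)])
def plane(uv,x): # on board plane x=const
    p,v=rays(uv,s);q=(p[:2]-mid)@X;d=v[:,:2]@X;return bd(p+v*((x-q)/d)[:,None])
print('scene band',plane([[305.8,180]],.0068))
print('scene bar edge c317.5',plane([[317.5,180],[317.5,190],[317.5,196]],.048),plane([[317.5,180]],0.0))
E
```

```text
tcp [[ 0.0058 -0.0516  0.0314]]
255 [(276, np.uint8(177)), (278, np.uint8(177)), (280, np.uint8(178)), (282, np.uint8(178)), (284, np.uint8(144)), (286, np.uint8(51)), (288, np.uint8(50)), (290, np.uint8(50)), (292, np.uint8(48)), (294, np.uint8(48)), (296, np.uint8(48)), (298, np.uint8(47)), (300, np.uint8(46)), (302, np.uint8(45)), (304, np.uint8(45)), (306, np.uint8(44)), (308, np.uint8(43)), (310, np.uint8(43)), (312, np.uint8(42)), (314, np.uint8(41)), (316, np.uint8(41)), (318, np.uint8(41)), (320, np.uint8(39)), (322, np.uint8(37)), (324, np.uint8(40)), (326, np.uint8(38)), (328, np.uint8(37)), (330, np.uint8(38)), (332, np.uint8(40)), (334, np.uint8(44)), (336, np.uint8(42)), (338, np.uint8(40)), (340, np.uint8(40)), (342, np.uint8(38)), (344, np.uint8(82)), (346, np.uint8(185)), (348, np.uint8(175)), (350, np.uint8(59)), (352, np.uint8(41)), (354, np.uint8(40))]
262 [(276, np.uint8(189)), (278, np.uint8(189)), (280, np.uint8(188)), (282, np.uint8(188)), (284, np.uint8(155)), (286, np.uint8(50)), (288, np.uint8(49)), (290, np.uint8(48)), (292, np.uint8(48)), (294, np.uint8(47
[... 3507 characters left out ...]
, 130), (316, 101, 105, 108), (317, 63, 66, 67), (318, 37, 36, 35), (319, 30, 31, 32), (320, 37, 37, 35)]
181 [(301, 117, 134, 149), (302, 116, 131, 147), (303, 103, 115, 133), (304, 71, 82, 121), (305, 43, 55, 113), (306, 47, 57, 111), (307, 77, 86, 119), (308, 104, 113, 127), (309, 113, 122, 132), (310, 117, 126, 135), (311, 118, 128, 135), (312, 121, 131, 138), (313, 123, 130, 139), (314, 121, 128, 135), (315, 116, 125, 134), (316, 94, 103, 111), (317, 64, 68, 72), (318, 34, 34, 36), (319, 38, 36, 36), (320, 30, 29, 28)]
scene band [[ 0.0068 -0.0959  0.0538]]
scene bar edge c317.5 [[ 0.048  -0.0643  0.0878]
 [ 0.048  -0.0636  0.0553]
 [ 0.048  -0.0632  0.0351]] [[ 0.     -0.0651  0.0499]]
```

```bash
python3 - <<'E'
import cv2,numpy as np
w=cv2.imread('pics/w2.png');s=cv2.imread('pics/s2.png')
A=cv2.resize(w[275:345,225:425],(800,280),interpolation=3);B=cv2.resize(s[160:200,290:350],(450,300),interpolation=0)
A=np.clip(A.astype(float)*2,0,255).astype(np.uint8)
V=np.zeros((580,800,3),np.uint8);V[:280]=A;V[280:,:450]=B;cv2.imwrite('pics/v3.png',V)
E
```

```text
(no output)
```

View pics/v3.png

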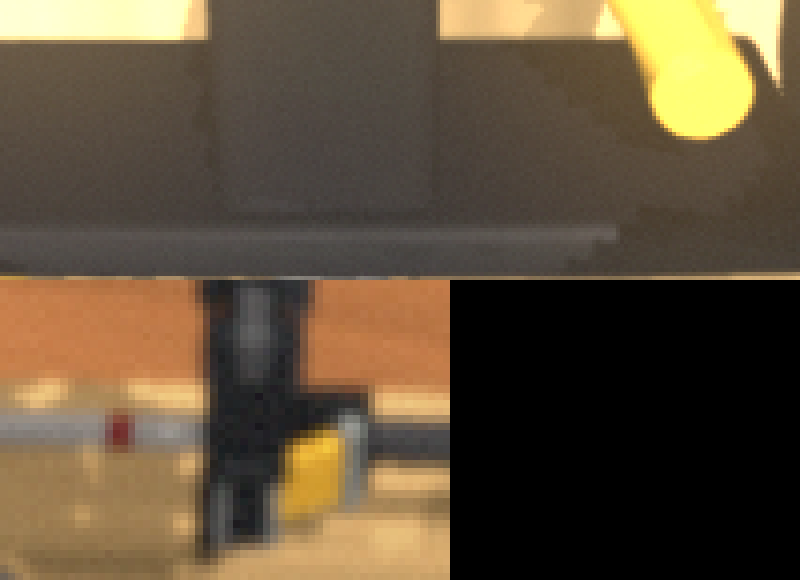

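The bar's top face lies between wrist rows 332 and 344. In the scene view the bar edge is at column ~317.0 and the band at ~305.6, so about 28-30 mm remains. I'll advance 24 mm and measure again.

In the tool's units: -2.33 cm / 80 = -0.0291, -2.1 cm / 80 = -0.0263.

servo_tool(moves=[[0.0019, -0.0073, 0, 0], [0.0036, -0.0145, 0, 0], [0.0055, -0.0219, 0, 0], [0.0066, -0.0263, 0, 0], [0.0073, -0.0291, 0, 0], [0.0073, -0.0291, 0, 0], [0.0073, -0.0291, 0, 0]])

```text
time: 4.68
ee_pos: [0.5373, 0.0103, 0.0313]
tcp_rot: [179.9, -0.0, 104.1]
wrist_force: [1.6, 6.7, 3.0]
opening: 0.0856
grasp_force: 2.8
```

```bash
cat > m.py <<'E'
from h import *
mid=np.array([.5135,.0821]);th=np.radians(14);X=np.array([np.cos(th),np.sin(th)]);Y=np.array([-X[1],X[0]])
def bd(P): P=np.atleast_2d(P);return np.c_[(P[:,:2]-mid)@X,(P[:,:2]-mid)@Y,P[:,2]].round(4)
a=np.load('w2.npy');w=calib('wrist',dict(ee_pos=a[:3],tcp_rot=a[3:]))
print('w2 bar back/front',bd(onz([[262,331.5],[262,344.5]],.07,w)))
o=get_obs();w=calib('wrist',o);im=camera('wrist')[:,:,::-1];s=np.mean([camera('scene')[:,:,::-1] for _ in range(3)],axis=0)
print('tcp',bd(o['ee_pos']),o['wrist_force'],o['opening'])
print([(r,int(im[r,255:265].mean())) for r in range(326,350)])
for r in(178,179,180,181):print(r,[(c,*map(int,s[r,c])) for c in range(299,313)])
E
python3 m.py
```

```text
w2 bar back/front [[-0.0138 -0.0624  0.07  ]
 [-0.014  -0.0679  0.07  ]]
tcp [[ 0.0057 -0.0754  0.0313]] [1.55064919 6.68368491 2.98745366] 0.08564733663925603
[(326, 32), (327, 32), (328, 32), (329, 32), (330, 33), (331, 35), (332, 37), (333, 40), (334, 41), (335, 39), (336, 38), (337, 37), (338, 37), (339, 36), (340, 35), (341, 35), (342, 34), (343, 32), (344, 51), (345, 111), (346, 116), (347, 115), (348, 110), (349, 82)]
178 [(299, 131, 141, 154), (300, 129, 142, 153), (301, 127, 140, 151), (302, 131, 141, 154), (303, 127, 139, 165), (304, 105, 118, 169), (305, 71, 88, 149), (306, 50, 71, 129), (307, 46, 63, 103), (308, 38, 45, 65), (309, 34, 32, 33), (310, 35, 34, 33), (311, 35, 33, 32), (312, 35, 34, 32)]
179 [(299, 130, 136, 141), (300, 129, 134, 140), (301, 132, 137, 143), (302, 135, 141, 147), (303, 134, 139, 161), (304, 105, 109, 157), (305, 60, 63, 132), (306, 33, 37, 109), (307, 32, 35, 85), (308, 36, 37, 55), (309, 39, 36, 38), (310, 34, 33, 32), (311, 33, 33, 33), (312, 35, 33, 32)]
180 [(299, 122, 127, 133), (300, 122, 128, 134), (301, 126, 132, 137), (302, 134, 138, 145), (303, 131, 136, 151), (304, 96, 100, 138), (305, 50, 54, 119), (306, 28, 30, 102), (307, 29, 30, 76), (308, 35, 31, 49), (309, 35, 33, 34), (310, 37, 35, 34), (311, 37, 34, 34), (312, 36, 35, 34)]
181 [(299, 108, 118, 129), (300, 109, 120, 131), (301, 112, 125, 135), (302, 118, 128, 140), (303, 112, 122, 139), (304, 78, 88, 124), (305, 45, 60, 114), (306, 35, 52, 106), (307, 31, 40, 77), (308, 35, 35, 47), (309, 35, 33, 34), (310, 36, 32, 32), (311, 33, 28, 30), (312, 33, 31, 27)]
```

The bar edge is at column ~307.6 and the band's centre at ~305.65, so it is about 5 mm short; the TCP model says 4.5 mm. I'll advance 4.7 mm and hold.

In the tool's units: -0.46 cm / 80 = -0.0058, -0.23 cm / 80 = -0.0029.

servo_tool(moves=[[0.0008, -0.0029, 0, 0], [0.0014, -0.0058, 0, 0], [0.0014, -0.0058, 0, 0], [0.0014, -0.0058, 0, 0], [0.0014, -0.0058, 0, 0], [0.0014, -0.0058, 0, 0], [0.0014, -0.0058, 0, 0], [0.0014, -0.0058, 0, 0]])

```text
time: 5.55
ee_pos: [0.5384, 0.0059, 0.0313]
tcp_rot: [179.9, -0.0, 104.1]
wrist_force: [1.0, 6.5, 3.5]
opening: 0.0852
grasp_force: 2.9
```

```bash
python3 m.py | grep -v w2
```

```text
[-0.014  -0.0679  0.07  ]]
tcp [[ 0.0057 -0.08    0.0313]] [1.01245851 6.46447234 3.49824341] 0.0852049908198344
[(326, 32), (327, 32), (328, 32), (329, 32), (330, 33), (331, 35), (332, 37), (333, 40), (334, 41), (335, 39), (336, 38), (337, 37), (338, 37), (339, 36), (340, 35), (341, 35), (342, 34), (343, 32), (344, 51), (345, 112), (346, 122), (347, 107), (348, 100), (349, 80)]
178 [(299, 128, 139, 152), (300, 128, 141, 151), (301, 136, 148, 158), (302, 144, 157, 168), (303, 132, 144, 161), (304, 97, 111, 145), (305, 59, 74, 117), (306, 40, 47, 76), (307, 34, 35, 39), (308, 36, 33, 33), (309, 37, 36, 35), (310, 37, 36, 34), (311, 34, 31, 32), (312, 35, 34, 35)]
179 [(299, 129, 135, 140), (300, 132, 137, 143), (301, 141, 147, 153), (302, 148, 154, 161), (303, 134, 138, 152), (304, 90, 95, 127), (305, 47, 51, 97), (306, 34, 34, 61), (307, 35, 36, 37), (308, 38, 36, 33), (309, 34, 31, 32), (310, 34, 32, 31), (311, 38, 34, 34), (312, 35, 32, 32)]
180 [(299, 122, 127, 132), (300, 123, 129, 134), (301, 129, 134, 141), (302, 132, 137, 143), (303, 118, 124, 138), (304, 81, 86, 119), (305, 42, 45, 90), (306, 29, 29, 54), (307, 35, 32, 33), (308, 34, 34, 33), (309, 35, 34, 33), (310, 38, 33, 35), (311, 39, 39, 38), (312, 42, 37, 37)]
181 [(299, 106, 119, 129), (300, 108, 119, 131), (301, 109, 120, 131), (302, 111, 122, 133), (303, 101, 115, 134), (304, 75, 91, 125), (305, 43, 56, 93), (306, 37, 37, 56), (307, 33, 30, 35), (308, 38, 35, 34), (309, 34, 31, 30), (310, 33, 32, 30), (311, 37, 33, 33), (312, 42, 39, 41)]
```

The bar edge is now at ~305.8 with the band centre at ~305.65, so it is on the band and has been held for over 0.4 s. Now I'll pinch.

servo_tool(moves=[[0, 0, 0, 0], [0, 0, 0, 0], [0, 0, 0, 0], [0, 0, 0, 0], [0, 0, 0, 0], [0, 0, 0, 0], [0, 0, 0, 0], [0, 0, 0, 0], [0, 0, 0, 0], [0, 0, 0, 0], [0, 0, 0, 0], [0, 0, 0, 0]], claw=1, force=45)

```text
time: 6.75
ee_pos: [0.5377, 0.0054, 0.0347]
tcp_rot: [179.9, 0.0, 104.1]
wrist_force: [-16.5, 2.9, 34.6]
opening: 0.026
grasp_force: 48.3
```

```bash
python3 m.py | grep -v w2; python3 - <<'E'
from h import *
w=camera('wrist');s=camera('scene')
V=np.zeros((600,640,3),np.uint8);V[:400]=w;V[400:,:600]=cv2.resize(s[160:200,280:400],(600,200),interpolation=3)
cv2.imwrite('pics/v4.png',V[:,:,::-1])
E
```

```text
[-0.014  -0.0679  0.07  ]]
tcp [[ 0.0049 -0.0803  0.0347]] [-16.47643924   2.86663085  34.63629728] 0.025950884310452275
[(326, 38), (327, 38), (328, 38), (329, 37), (330, 37), (331, 38), (332, 37), (333, 38), (334, 37), (335, 37), (336, 37), (337, 37), (338, 37), (339, 36), (340, 36), (341, 36), (342, 36), (343, 36), (344, 36), (345, 36), (346, 37), (347, 36), (348, 36), (349, 36)]
178 [(299, 135, 158, 177), (300, 138, 161, 182), (301, 153, 173, 194), (302, 170, 189, 209), (303, 151, 173, 196), (304, 107, 131, 168), (305, 67, 90, 131), (306, 40, 53, 79), (307, 25, 29, 35), (308, 24, 20, 19), (309, 31, 29, 27), (310, 30, 29, 26), (311, 26, 27, 28), (312, 32, 29, 28)]
179 [(299, 129, 135, 143), (300, 131, 138, 145), (301, 145, 152, 159), (302, 160, 166, 175), (303, 139, 145, 159), (304, 94, 100, 132), (305, 48, 52, 95), (306, 30, 32, 58), (307, 30, 27, 29), (308, 32, 32, 28), (309, 32, 29, 29), (310, 29, 29, 27), (311, 31, 30, 29), (312, 34, 31, 30)]
180 [(299, 122, 128, 132), (300, 124, 129, 135), (301, 130, 135, 140), (302, 135, 140, 147), (303, 116, 121, 135), (304, 80, 86, 117), (305, 39, 42, 84), (306, 29, 29, 51), (307, 29, 26, 28), (308, 28, 27, 26), (309, 30, 28, 27), (310, 37, 34, 32), (311, 35, 33, 33), (312, 38, 34, 34)]
181 [(299, 110, 121, 131), (300, 108, 118, 129), (301, 108, 120, 130), (302, 110, 123, 133), (303, 99, 110, 130), (304, 71, 83, 115), (305, 43, 48, 83), (306, 31, 31, 48), (307, 36, 38, 37), (308, 44, 42, 43), (309, 42, 42, 39), (310, 36, 35, 34), (311, 31, 30, 26), (312, 33, 30, 31)]
```

View pics/v4.png

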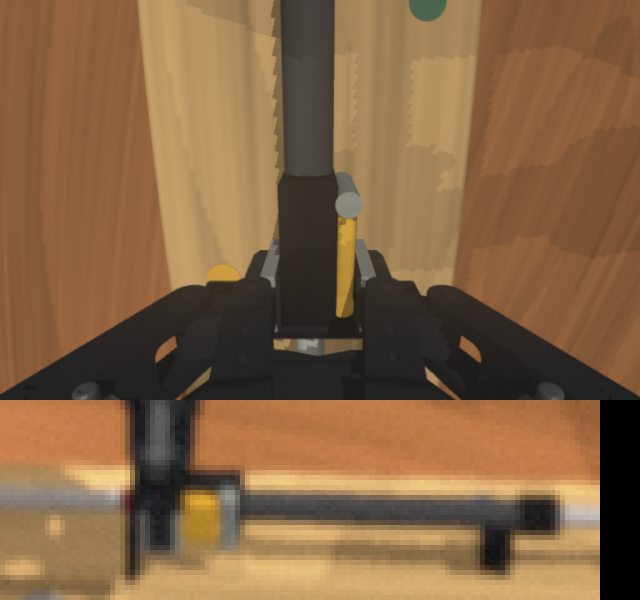

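The lever is flat along the clamp (columns 338-356 in the wrist view) and the opening is 26 mm. The bar edge is still at column ~305.7 on the band. I'll ease the vertical and sideways strain slightly, then hold.

In the tool's units: 0.25 cm / 80 = 0.0031, 0.2 cm / 80 = 0.0025.

servo_tool(moves=[[-0.0003, 0, 0.0013, 0], [-0.0006, 0, 0.0025, 0], [-0.0006, 0, 0.0031, 0], [-0.0006, 0, 0.0031, 0], [-0.0006, 0, 0.0031, 0], [-0.0006, 0, 0.0031, 0]])

```text
time: 7.55
ee_pos: [0.5375, 0.0057, 0.0348]
tcp_rot: [179.9, -0.0, 104.1]
wrist_force: [-5.1, 3.6, 13.0]
opening: 0.0259
grasp_force: 47.2
```

```bash
python3 m.py | egrep 'tcp|^179|^180'; python3 -c "
from workcell import *
print(get_obs()['grasp_force'])"
```

```text
tcp [[ 0.0048 -0.08    0.0348]] [-5.05495854  3.62582865 12.98994665] 0.025870097983086798
179 [(299, 130, 135, 142), (300, 132, 137, 145), (301, 145, 152, 160), (302, 157, 164, 173), (303, 140, 147, 160), (304, 91, 97, 130), (305, 48, 53, 100), (306, 28, 28, 59), (307, 28, 28, 31), (308, 30, 28, 28), (309, 34, 32, 32), (310, 33, 30, 29), (311, 34, 31, 31), (312, 34, 32, 33)]
180 [(299, 123, 128, 132), (300, 125, 130, 136), (301, 130, 134, 140), (302, 134, 139, 145), (303, 119, 124, 138), (304, 81, 85, 118), (305, 38, 41, 87), (306, 28, 28, 52), (307, 32, 30, 32), (308, 33, 34, 31), (309, 35, 33, 33), (310, 35, 34, 32), (311, 29, 27, 27), (312, 35, 33, 33)]
47.234510108828545
```

Steady on the band and pinched with 47 N, so I'm handing it in.

```bash
python3 -c "
from workcell import *
print(job_done())"
```

```text
the job is handed in; nothing more can be done
None
```

I pushed the leg in until the bar's front edge stood on the red band (within about 1 mm by camera), held it there with the lever open, then pinched the lever shut and handed the job in with clamp and lever still gripped at 47 N; no verdict came back.

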